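Set and clamp the jig stop, then load the castings

ROBOT

A 6-joint arm with a two-finger parallel gripper is mounted at the origin on a cart in front of the work surface, level with it; the furniture and walls round the work are solid. World frame = base frame: x ahead of the robot, y to its left, z up, the work surface at z = 0. Lengths are in m, angles in rad, forces in N, time in s.
With the tool pointing down it reaches from about 0.275 to 0.85 m from the base axis. Payload 5.2 kg.
Tool frame: the origin (TCP) lies midway between the tips of the shut fingers; the grasp point (between the pads) lies 19 mm behind it; z points along the fingers, y is the line along which they close (so a half turn about z gives the same grasp; the last joint's range is limited). The gripper opens to 85 mm and grips with 20 to 120 N. Pads are 22 mm wide; open, the fingers measure 114 mm over their backs; the gripper's body (76 mm by 85 mm) begins 54 mm behind the grasp point. The pads swing forward as they close: fully open they stand 13 mm farther back than shut.
Start: joints at [0.971, 0.259, 1.535, -0, 1.348, -0.203], TCP at [0.213, 0.507, 0.231] pointing down, gripper open.
Joint ranges: [-3.14, 3.14], [-0.91, 2.08], [0.19, 2.58], [-1.22, 4.36], [0.22, 2.71], [-3.12, 3.12]. Speed limits (rad/s): [2.57, 2.57, 3.14, 3.14, 3.14, 3.14].

INTERFACE

Orientations are given as a rotation vector (axis times angle).
In Python, from plant import bot gives the robot as it stands. The module is installed in compiled form; this text tells all that it offers.
- The arm moves only by the tool arm_command, never from a script. Its argument "plan" is a list that holds one entry, the list of rows, each a list of 7 numbers: the shift along the tool's x, y, z in m, then the turn, a rotation vector about the tool's x, y, z in rad, then the opening, from 0 (shut) to 1 (fully open). In form: [[[dx, dy, dz, wx, wy, wz, gripper], ...]]. A call has exactly 10 rows; each row is the pose to reach, as a shift and turn from the pose commanded when the call began, along the tool's axes at that moment; what a row does not reach only later rows make up. A row lasts 1/8 s, in which the tool goes at most 62.5 mm and 10.7 degrees, less where a joint would pass 70% of its speed; a pose out of reach is approached as far as the arm can. A call with a gripper value outside its range is refused whole. The fingers move at their own pace and stop on an object; "squeeze" is the grip in N (left out, the last holds). Time passes only in rows, so rows that repeat a pose let the fingers close, or fill a call up. It gives the time, the measured TCP pose, the force, the opening and the grip force at its end, in the units of the state.
- bot.get_state(): the state, without advancing time (a new reading comes with each control period).
- bot.grab_frame(name): name is "side" or "top"; returns the picture (400x640x3 uint8, red, green, blue); there is no depth.
- bot.calibration(name): a dict with "intrinsics" (3x3 intrinsics, pixels), "world_to_cam" (4x4, takes a point from world to camera coordinates). Camera axes: x right, y up, looking along -z (the intrinsics and any distortion apply to the point x, -y, -z); pixel columns grow to the right and rows downward; lengths in m; the calibration is good to about 2 mm. A picture is of the moment at which its call begins. calibration takes no time and is no camera call.
- bot.sign_off(): hands the job in; it is judged then, once.
The state is a dict: "t": time; "qpos": joint angles; "joint_vel": joint speeds; "effort": joint torques, N m; "ee_pos": TCP position; "tcp_rot": TCP orientation; "force": force on the tool from outside, world axes, zero at the start; "moment": the same for the moment, N m; "opening": opening from 0.0 (shut) to 1.0 (fully open); "grip_force": force on a finger pad.
Only numpy, scipy, OpenCV 4.12 (cv2) and the standard library are available. Lean on these libraries where they do the work, as an engineer would, in place of code of your own. Each camera call takes 0.05 s, during which the arm holds its last target. There are 200 camera calls.

TASK

Reset the jig for a new batch: first loosen its clamping knob fully (anticlockwise), then slide the slotted stop until its pointer stands at the brass index, then turn the knob clockwise until it is tight again. Then lift every aluminium casting off the two bars without dragging the bars, and set them all upright on the jig's bed between the end block and the stop, side by side, each square across the bed with its foot centred on it. Leave the stop at the index and tight, and leave everything else on the bench where it is.

Things in the scene. Friction and masses are not known exactly. Their poses are not given: they have to be found in the camera images.
- jig: steel jig fixed to the worktop: flat bed 104 (own x) x 284 (own y) mm, its top 12 mm above the table; origin at the centre of its underside, z up. An end block stands at the -y end (inner face at own y = -130 mm, 90 mm wide, top 42 mm above the table). The stop slides at the +y half. The lane for the castings is the bare bed between the end block and the stop face. Graduations are engraved along the -x edge
- stop (a joint): travel of the slotted aluminium stop along the jig's own +y, 0 to 0.045 m. Two slots run on two studs of the jig. The stop face lies at own y = joint value in the jig frame. About 5 N moves it; it stays where it is left. The knob does not truly lock it: even when tight, a push of some 5 N would shift it
- stop_face (a point): point on the middle line of the stop's upright face that looks to the jig's -y towards the lane (point 24 mm above the table; the wall is 90 mm wide in x, 6 mm thick, its top 45 mm above the table); axes as the jig's
- stop_tab (a point): top centre of the upright grip tab at the rear (+y) end of the stop, 55 mm above the table; the tab is 12 mm thick in the jig's x, 24 mm long in y and stands 37 mm above the stop's plate; pinch it across x to slide the stop. Axes as the jig's
- stop_pointer (a point): tip of the small pointer that sticks out from the -x side of the stop, 6 mm behind the stop face, 16 mm above the table; axes as the jig's
- index: brass index clip on the jig's -x edge, 10 x 10 x 20 mm with a thin ridge on top; origin at its foot on the table, in the middle (in y) of the face that touches the bed; axes as the jig's. The ridge at its own y = 0 marks where the pointer must stand. Fixed
- knob (a joint): angle of the clamping knob on the stud at the jig's own x = -28, y = +56 mm: 0 fully loose (end stop), 1.4 rad tight (end stop); it starts nearly or fully tight; grows clockwise seen from above; stiff by 0.06 N m, stays where it is left
- knob_grip (a point): top centre of the knob's grip bar, on its axis, 74 mm above the table. The bar is 48 long x 11 wide x 26 mm high; its long direction is this point's own x (parallel to the jig's x when the knob reads 0)
- bar_0: dark steel flat bar 42 x 250 x 12 mm (x, y, z), 0.6 kg, lying loose under the castings on a thin sheet (3 mm, fixed); origin at the centre of its underside
- bar_1: the second such bar, parallel, 60 mm farther along +x of the first
- casting_0: aluminium casting: flat foot 76 (own x) x 28 (own y) x 6 mm with an upright lug across its middle, 8 mm thick in x, 24 mm wide in y, top 44 mm above the underside (rounded, drilled). 0.12 kg. Origin: centre of the foot's underside, z up. The foot rests on both bars at the start. 3 or 4 castings are present; all are alike. Pinch the lug across its 8 mm thickness
- casting_1: aluminium casting: flat foot 76 (own x) x 28 (own y) x 6 mm with an upright lug across its middle, 8 mm thick in x, 24 mm wide in y, top 44 mm above the underside (rounded, drilled). 0.12 kg. Origin: centre of the foot's underside, z up. The foot rests on both bars at the start. 3 or 4 castings are present; all are alike. Pinch the lug across its 8 mm thickness
- casting_2: aluminium casting: flat foot 76 (own x) x 28 (own y) x 6 mm with an upright lug across its middle, 8 mm thick in x, 24 mm wide in y, top 44 mm above the underside (rounded, drilled). 0.12 kg. Origin: centre of the foot's underside, z up. The foot rests on both bars at the start. 3 or 4 castings are present; all are alike. Pinch the lug across its 8 mm thickness
- casting_3: aluminium casting: flat foot 76 (own x) x 28 (own y) x 6 mm with an upright lug across its middle, 8 mm thick in x, 24 mm wide in y, top 44 mm above the underside (rounded, drilled). 0.12 kg. Origin: centre of the foot's underside, z up. The foot rests on both bars at the start. 3 or 4 castings are present; all are alike. Pinch the lug across its 8 mm thickness
- graphite_rod: bystander, leave alone: wooden-handled dark rod, 15 x 230 x 15 mm; origin at the centre of its underside
- tweezers_b: bystander, leave alone: dark tweezers, 17 x 137 x 10 mm; origin at the centre of its underside
- pencil: bystander, leave alone: yellow pencil, 7 x 176 x 7 mm, beyond the screen; origin at the centre of its underside
- mould_ring_low: bystander, leave alone: low white ring mould with red filling, 88 mm across, 30 mm high; origin at the centre of its underside
- jar_salt: bystander, leave alone: white jar with a blue cap, 52 mm across, 60 mm high; origin at the centre of its underside
- scriber: bystander, leave alone: blue-handled scriber, 10 x 130 x 10 mm; origin at the centre of its underside
- chasing_hammer: bystander, leave alone: hammer with wooden handle, 216 x 65 x 27 mm, beyond the screen; origin at the centre of its underside
Things that resemble listed ones, but are neither listed nor needed, are in the scene too. Leave any black look-alike of the casting_0 alone.

How it is judged:
By the outcome, as a careful person would: the job done as asked, in the order asked, and still so for the second after the job is handed in, with the robot touching nothing.
Of casting_0, casting_1, casting_2, casting_3 only 3 to 4 are there at a start; the rules pass over those that are not, and their reading is None.
At some moment in a run one of casting_0, casting_1, casting_2, casting_3 may be knocked a few centimetres aside while the robot is not near it.
It also fails if it takes over 208 s, if anything falls off the work surface, if the arm or the gripper's body presses on something with over 40 N, if the wrist force passes 120 N, or if a joint passes its speed limit or range.

## Working session

There is one attempt and no reset: what is moved stays moved. The work goes in short steps, Python scripts to look and compute and a tool call to move; the robot and the scene stay as the last step left them, time stands still between calls to the robot, and variables do not carry over. Pictures are saved under pics/ and viewed, at most 14 in all, crops included, and the job is handed in when it is done.

Besides the shell and the picture viewer there is one more tool, called as a command line: name --argument value ..., lists and objects as JSON in quotes. arm_command: Moves the arm, as the interface text tells. Its arguments: {"type":"object","properties":{"plan":{"type":"array"},"squeeze":{"type":"number"}},"required":["plan"]}

```bash
mkdir -p pics
cat > h.py <<'E'
import numpy as np, cv2
from plant import bot
from scipy.spatial.transform import Rotation as R
def snap(n,f):
    im=bot.grab_frame(n); cv2.imwrite('pics/'+f,im[:,:,::-1]); return im
def ray(n,u,v):
    c=bot.calibration(n); K=np.array(c['intrinsics']);T=np.array(c['world_to_cam'])
    d=np.linalg.inv(K)@[u,v,1]; d=np.array([d[0],-d[1],-d[2]])
    Ri=T[:3,:3].T; return -Ri@T[:3,3], Ri@d
def onz(n,u,v,z):
    o,d=ray(n,u,v); return o+d*(z-o[2])/d[2]
def proj(n,p):
    c=bot.calibration(n); K=np.array(c['intrinsics']);T=np.array(c['world_to_cam'])
    q=T[:3,:3]@np.array(p)+T[:3,3]; a=K@[q[0],-q[1],-q[2]]; return a[:2]/a[2]
def tool():
    s=bot.get_state(); return np.array(s['ee_pos']),R.from_rotvec(s['tcp_rot']),s
E
python3 - <<'E'
from h import *
print(bot.get_state())
for n in('top','side'):
    snap(n,n+'0.png'); print(bot.calibration(n))
E
```

```text
{'t': 0.0, 'qpos': array([ 9.71219942e-01,  2.59362340e-01,  1.53609186e+00,  2.46190660e-06,
        1.34798040e+00, -2.02807500e-01]), 'joint_vel': array([ 0.00058605,  0.00213492, -0.00115246, -0.00142207, -0.00082427,
       -0.00062658]), 'effort': array([-6.01967798e-06, -4.46041811e+01, -2.90571213e+01, -4.26673851e-04,
        1.20157131e-02,  1.55314763e-05]), 'ee_pos': array([0.21222149, 0.50683892, 0.23046075]), 'tcp_rot': array([-6.19021462e-01, -3.07926563e+00,  2.66149512e-03]), 'force': array([-0.59945729, -0.61230914, -0.08736679]), 'moment': array([-0.0378114 ,  0.00460292,  0.06114968]), 'grip_force': 0.0, 'opening': 1.0017339619790586}
{'intrinsics': array([[514.43825647,   0.        , 319.17047293],
       [  0.        , 514.43825647, 201.39247005],
       [  0.        ,   0.        ,   1.        ]]), 'world_to_cam': array([[ 0.00525167, -0.99981757, -0.01836454,  0.05801215],
       [ 0.9818228 ,  0.00167106,  0.18979251, -0.56656518],
       [-0.18972719, -0.01902745,  0.98165246, -1.25013725],
       [ 0.        ,  0.        ,  0.        ,  1.        ]])}
{'intrinsics': array([[365.85234554,   0.        , 320.84288463],
       [  0.        , 365.85234554, 196.71499955],
       [  0.        ,   0.        ,   1.        ]]), 'world_to_cam': array([[ 0.24913043, -0.96835081,  0.01519011, -0.09545384],
       [ 0.81062807,  0.21708356,  0.54383532, -0.49855337],
       [-0.5299209 , -0.1231724 ,  0.83905447, -0.77593618],
       [ 0.        ,  0.        ,  0.        ,  1.        ]])}
```

View pics/top0.png

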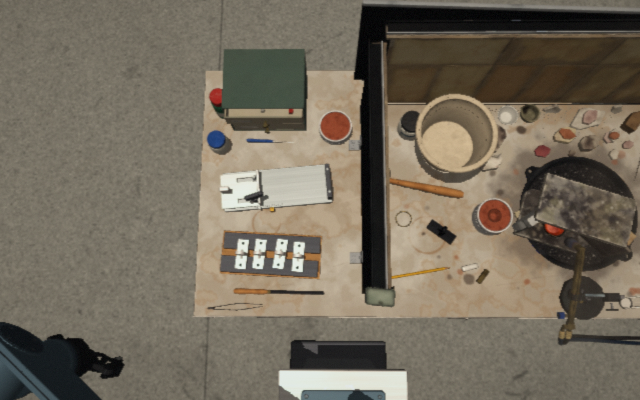

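View pics/side0.png

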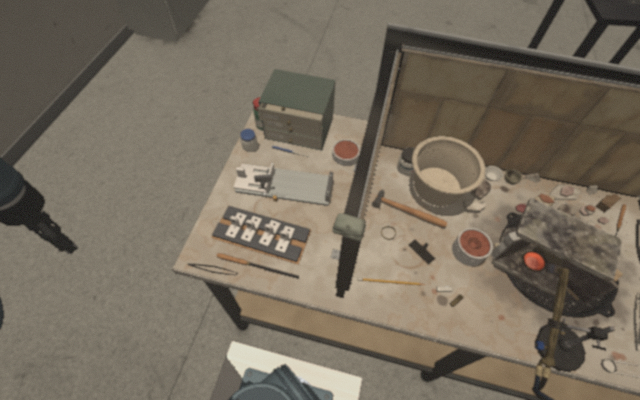

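The four white castings are at top (242,254), (260,254), (280,254) and (298,256). The only look-alike is the black one at (441,231), beyond the screen. The jig is at (220-333,165-210), with the stop, tab and dark knob at its left and the brass index near (272,210). Next I'll check this in a close crop.

Run:
```python
from h import *
a=cv2.imread('pics/top0.png'); b=cv2.imread('pics/side0.png')
c=cv2.resize(a[158:282,212:342],None,fx=6,fy=6,interpolation=cv2.INTER_CUBIC)[:600]
cv2.imwrite('pics/c1.png',c[:, :780])
cv2.imwrite('pics/c2.png',cv2.resize(b[155:215,225:340],None,fx=6.5,fy=6.5,interpolation=cv2.INTER_CUBIC))
```

```text
(no output)
```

View pics/c1.png

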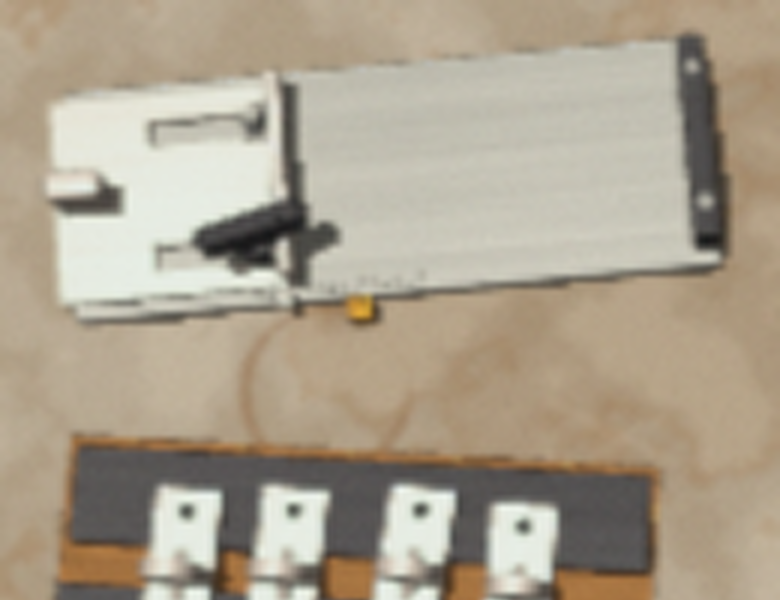

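View pics/c2.png

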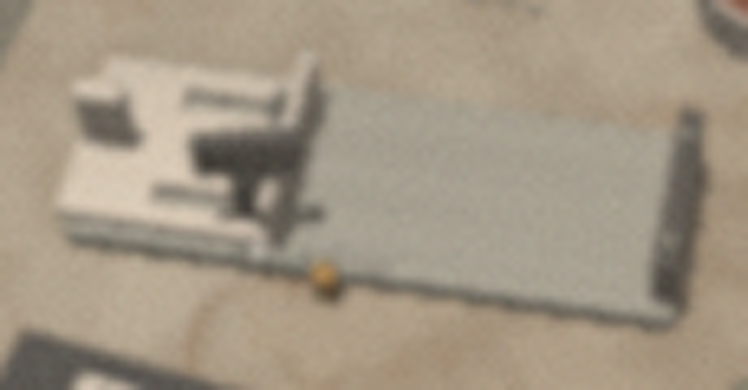

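Run:
```python
from h import *
a=cv2.imread('pics/top0.png')
c=cv2.resize(a[225:282,215:327],None,fx=7,fy=7,interpolation=cv2.INTER_CUBIC)
cv2.imwrite('pics/c3.png',c)
g=lambda u,v,z,n='top': np.round(onz(n,u/6+212-0.4,v/6+158-0.4,z)*1000,1)
P=dict(te1=g(300,72,.012),te2=g(676,40,.012),be1=g(400,293,.012),be2=g(715,266,.012),
eb_in_t=g(677,38,.042),eb_in_b=g(697,247,.042),wall_t=g(283,75,.045),wall_b=g(288,270,.045),ptr=g(297,304,.016),ridge=g(361,300,.02),idx=g(361,308,.02),knob=g(249,228,.074),tab=g(74,185,.055),k1=g(197,242,.074),k2=g(303,214,.074))
for k,v in P.items(): print(k,v)
```

```text
te1 [660.5 214.4  12. ]
te2 [675.2  47.8  12. ]
be1 [561.  167.9  12. ]
be2 [573.2  30.4  12. ]
eb_in_t [668.   47.1  42. ]
eb_in_b [575.7  38.2  42. ]
wall_t [650.6 217.2  45. ]
wall_b [564.8 212.7  45. ]
ptr [555.3 212.4  16. ]
ridge [556.4 184.   20. ]
idx [552.9 184.   20. ]
knob [577.2 225.6  74. ]
tab [599.7 303.8  55. ]
k1 [571.2 247.2  74. ]
k2 [583.2 203.1  74. ]
```

View pics/c3.png

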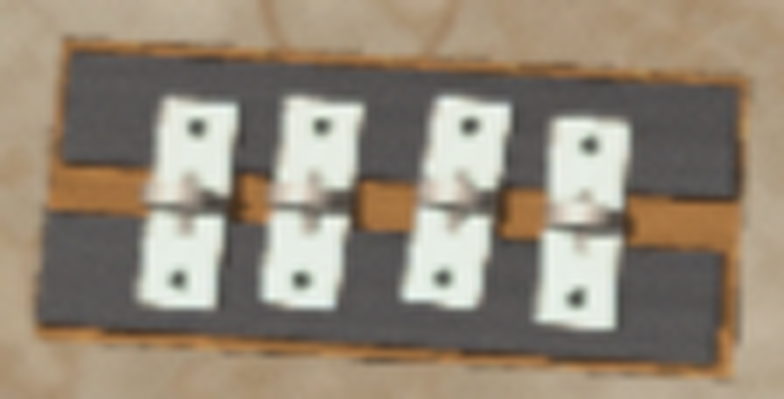

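The close crop shows four white castings on the bars, with their lugs across the middle and their holes visible. The stop, the tight knob and the brass index at crop c1 (361,308) match the descriptions. Jig yaw is about 5.05° and its origin about (612,172) mm. The stop has about 28 mm to travel towards -y.

```bash
cat >> h.py <<'E'
A=np.radians(5.05); O=np.array([.6124,.1724])
def J(x,y): return O+np.array([[np.cos(A),-np.sin(A)],[np.sin(A),np.cos(A)]])@[x,y]
def invJ(p): return np.array([[np.cos(A),np.sin(A)],[-np.sin(A),np.cos(A)]])@(np.array(p)[:2]-O)
def go(x,y,z,deg):
    """print tool-frame shift+turn to a tool-down pose with closing line at deg in world"""
    p,r,s=tool(); t=np.radians(deg); c=np.array([np.cos(t),np.sin(t),0])
    M=lambda yv:R.from_matrix(np.column_stack([np.cross(yv,[0,0,-1]),yv,[0,0,-1]]))
    best=min([(r.inv()*M(k)).as_rotvec() for k in(c,-c)],key=np.linalg.norm)
    print('shift',np.round(r.inv().apply(np.array([x,y,z])-p),4),'turn',np.round(best,4),'t',s['t'],'q6',round(s['qpos'][5],3))
E
python3 - <<'E'
from h import *
print(J(-28,56)); go(.5785,.2257,.16,15.2)
# castings from holes (crop c3 7x, offset 215,225)
H=[((197,127),(178,280)),((321,126),(300,281)),((469,125),(442,278)),((590,145),(576,298))]
for a,b in H:
    f=lambda q: onz('top',q[0]/7+215-.4,q[1]/7+225-.4,.021)
    A1,B1=f(a),f(b); d=A1-B1; print(np.round((A1+B1)/2*1000,1),np.degrees(np.arctan2(d[1],d[0])).round(1),np.linalg.norm(d).round(4))
E
```

```text
[-32.2083143   53.49032113]
shift [-0.4465 -0.1177  0.0706] turn [-1.700e-03  4.000e-04  9.087e-01] t 0.1 q6 -0.203
[436.3 259.1  21. ] -5.2 0.0562
[436.5 214.   21. ] -6.2 0.057
[437.4 160.9  21. ] -8.9 0.0566
[430.3 114.2  21. ] -4.5 0.0559
```

arm_command --plan '[[[-0.055,-0.015,0,0,0,0.11,0.5],[-0.11,-0.03,0,0,0,0.22,0.5],[-0.165,-0.045,0,0,0,0.33,0.5],[-0.22,-0.06,0,0,0,0.44,0.5],[-0.275,-0.075,0.01,0,0,0.55,0.5],[-0.33,-0.09,0.03,0,0,0.66,0.5],[-0.385,-0.102,0.05,0,0,0.77,0.5],[-0.43,-0.113,0.07,0,0,0.87,0.5],[-0.446,-0.118,0.07,-0.002,0,0.909,0.5],[-0.446,-0.118,0.07,-0.002,0,0.909,0.5]]]' --squeeze 40

```text
t: 1.35
ee_pos: [0.5785, 0.2255, 0.1611]
tcp_rot: [-1.909, -2.494, -0.002]
force: [-0.5, 0.2, 0.6]
opening: 0.498
grip_force: 0.0
```

Run:
```python
from h import *
go(.5785,.2257,.056,15.2)
p,r,s=tool();print(p,s['opening'])
b=snap('side','s1.png')
a=cv2.imread('pics/s1.png')
cv2.imwrite('pics/s1c.png',cv2.resize(a[120:220,215:335],None,fx=5,fy=5,interpolation=cv2.INTER_CUBIC))
print(proj('side',p),proj('side',[.5785,.2257,.074]))
```

```text
shift [ 0.000e+00 -1.000e-04  1.051e-01] turn [ 0.001  -0.0012 -0.0013] t 1.35 q6 -0.073
[0.57854794 0.22553595 0.16108961] 0.4977713839000827
[258.08615769 156.57064502] [261.93942646 175.90091433]
```

View pics/s1c.png

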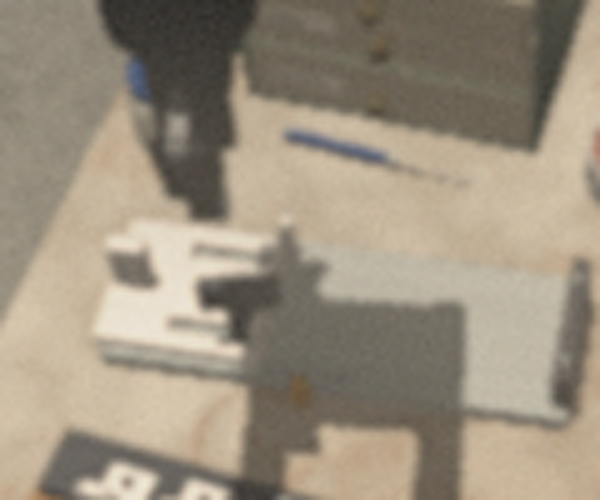

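arm_command --plan '[[[0,0,0.04,0,0,0,0.5],[0,0,0.08,0,0,0,0.5],[0,0,0.108,0,0,0,0.5],[0,0,0.108,0,0,0,0.5],[0,0,0.108,0,0,0,0],[0,0,0.108,0,0,0,0],[0,0,0.108,0,0,0,0],[0,0,0.108,0,0,0,0],[0,0,0.108,0,0,0,0],[0,0,0.108,0,0,0,0]]]'

```text
t: 2.65
ee_pos: [0.5786, 0.227, 0.0556]
tcp_rot: [1.907, 2.495, 0.006]
force: [-4.1, 0.8, 7.3]
opening: 0.113
grip_force: 40.9
```

Run:
```python
from h import *
s=bot.get_state();print(s['force'],s['moment'],s['opening'],s['grip_force'],s['ee_pos'])
```

```text
[-4.05490294  0.82725347  7.26583074] [0.19834536 0.70567231 0.03259992] 0.1128980994288407 40.89011013507843 [0.57864875 0.22704429 0.05559906]
```

arm_command --plan '[[[0,-0.001,-0.002,0,0,-0.16,0],[0,-0.001,-0.002,0,0,-0.32,0],[0,-0.001,-0.002,0,0,-0.48,0],[0,-0.001,-0.002,0,0,-0.64,0],[0,-0.001,-0.002,0,0,-0.8,0],[0,-0.001,-0.002,0,0,-0.96,0],[0,-0.001,-0.002,0,0,-1.12,0],[0,-0.001,-0.002,0,0,-1.28,0],[0,-0.001,-0.002,0,0,-1.38,0],[0,-0.001,-0.002,0,0,-1.38,0]]]'

```text
t: 3.9
ee_pos: [0.5772, 0.2253, 0.0557]
tcp_rot: [-0.115, 3.138, 0.0]
force: [-1.2, -3.6, -1.7]
opening: 0.117
grip_force: 40.9
```

Run:
```python
from h import *
p,r,s=tool();y=r.as_matrix()[:,1];print(s['force'],s['moment'],s['opening'],s['grip_force'],p,np.degrees(np.arctan2(y[1],y[0])),r.as_matrix()[:,2])
```

```text
[-1.18579931 -3.57110363 -1.66205065] [-0.46412278  0.23342636  0.06690092] 0.11739594004202608 40.87259888648987 [0.5772247  0.22533927 0.0556784 ] 94.2085679405779 [ 1.10444532e-03  3.55529575e-04 -9.99999327e-01]
```

arm_command --plan '[[[0,0,0,0,0,-0.02,0],[0,0,0,0,0,-0.04,0],[0,0,0,0,0,-0.05,0],[0,0,0,0,0,-0.05,0],[0,0,0,0,0,-0.05,0],[0,0,0,0,0,-0.05,0],[0,0,0,0,0,-0.05,0],[0,0,0,0,0,-0.05,0],[0,0,0,0,0,-0.05,0],[0,0,0,0,0,-0.05,0]]]'

```text
t: 5.15
ee_pos: [0.5772, 0.2253, 0.0557]
tcp_rot: [-0.191, 3.135, 0.001]
force: [-2.8, -5.2, -0.8]
opening: 0.117
grip_force: 44.3
```

Run:
```python
from h import *
p,r,s=tool();y=r.as_matrix()[:,1];print(s['force'],s['moment'],p,np.degrees(np.arctan2(y[1],y[0])))
```

```text
[-2.78123614 -5.23750651 -0.77345389] [-0.80987863  0.45927046 -0.87193366] [0.57722641 0.22534723 0.05568048] 96.97165594966309
```

arm_command --plan '[[[0,0,0,0,0,0.05,0.35],[0,0,0,0,0,0.05,0.35],[0,0,-0.03,0,0,0.05,0.35],[0,0,-0.07,0,0,0.05,0.35],[0,0,-0.09,0,0,0.2,0.35],[0,0,-0.09,0,0,0.38,0.35],[0,0,-0.09,0,0,0.56,0.35],[0,0,-0.09,0,0,0.74,0.35],[0,0,-0.09,0,0,0.9,0.35],[0,0,-0.09,0,0,0.9,0.35]]]'

```text
t: 6.4
ee_pos: [0.5777, 0.2263, 0.1458]
tcp_rot: [1.184, 2.908, 0.004]
force: [0.1, -0.7, -0.1]
opening: 0.35
grip_force: 0.0
```

Run:
```python
from h import *
q=J(-.0005,.132);print(q); go(q[0],q[1],.145,5.05)
```

```text
[0.60028263 0.3038436 ]
shift [0.038  0.0713 0.001 ] turn [ 3.400e-03 -6.000e-04  7.091e-01] t 6.4 q6 -0.605
```

arm_command --plan '[[[0.01,0.018,0,0,0,0.15,0.45],[0.02,0.036,0,0,0,0.3,0.45],[0.03,0.055,0,0,0,0.45,0.45],[0.038,0.071,0,0,0,0.6,0.45],[0.038,0.0713,0,0.003,0,0.709,0.45],[0.038,0.0713,0.03,0.003,0,0.709,0.45],[0.038,0.0713,0.06,0.003,0,0.709,0.45],[0.038,0.0713,0.09,0.003,0,0.709,0.45],[0.038,0.0713,0.113,0.003,0,0.709,0.45],[0.038,0.0713,0.113,0.003,0,0.709,0.45]]]'

```text
t: 7.65
ee_pos: [0.5988, 0.3032, 0.0304]
tcp_rot: [-2.118, -2.316, 0.007]
force: [0.1, 0.4, -0.3]
opening: 0.453
grip_force: 0.0
```

arm_command --plan '[[[0,0,0,0,0,0,0],[0,0,0,0,0,0,0],[0,0,0,0,0,0,0],[0,0,0,0,0,0,0],[0,0,0,0,0,0,0],[0,0,0,0,0,0,0],[0,0,0,0,0,0,0],[0,0,0,0,0,0,0],[0,0,0,0,0,0,0],[0,0,0,0,0,0,0]]]' --squeeze 30

```text
t: 8.9
ee_pos: [0.5999, 0.3038, 0.034]
tcp_rot: [-2.122, -2.315, 0.001]
force: [-5.9, -1.0, 5.2]
opening: 0.131
grip_force: 31.6
```

Run:
```python
from h import *
p,r,s=tool();print(p,s['force'],s['opening'],s['t']);q=J(-.0005,.132-.028); go(q[0],q[1],p[2],5.05)
```

```text
[0.59990393 0.3038318  0.03402551] [-5.85293669 -0.9646063   5.17282973] 0.13108392700289898 8.9
shift [-0.028   0.0004 -0.    ] turn [-0.001  -0.0004 -0.001 ] t 8.9 q6 0.215
```

arm_command --plan '[[[-0.005,0,-0.001,0,0,0,0],[-0.01,0,-0.001,0,0,0,0],[-0.015,0,-0.001,0,0,0,0],[-0.02,0,-0.001,0,0,0,0],[-0.024,0,-0.001,0,0,0,0],[-0.027,0,-0.001,0,0,0,0],[-0.027,0,-0.001,0,0,0,0],[-0.027,0,-0.001,0,0,0,0],[-0.027,0,-0.001,0,0,0,0],[-0.027,0,-0.001,0,0,0,0]]]'

```text
t: 10.15
ee_pos: [0.6023, 0.2776, 0.0341]
tcp_rot: [-2.122, -2.315, -0.0]
force: [-4.7, 3.7, 1.2]
opening: 0.132
grip_force: 30.9
```

Run:
```python
from h import *
p,r,s=tool();print(p,s['force'],s['opening'],s['t'])
ims=[bot.grab_frame('top').astype(np.float32) for _ in range(4)]
m=np.mean(ims,0)[:,:,::-1].astype(np.uint8); cv2.imwrite('pics/t2.png',m)
cv2.imwrite('pics/t2c.png',cv2.resize(m[185:220,240:290],None,fx=14,fy=14,interpolation=cv2.INTER_CUBIC))
```

```text
[0.60228677 0.27762719 0.0340589 ] [-4.71490626  3.71576263  1.24351321] 0.13238273886305535 10.15
```

View pics/t2c.png

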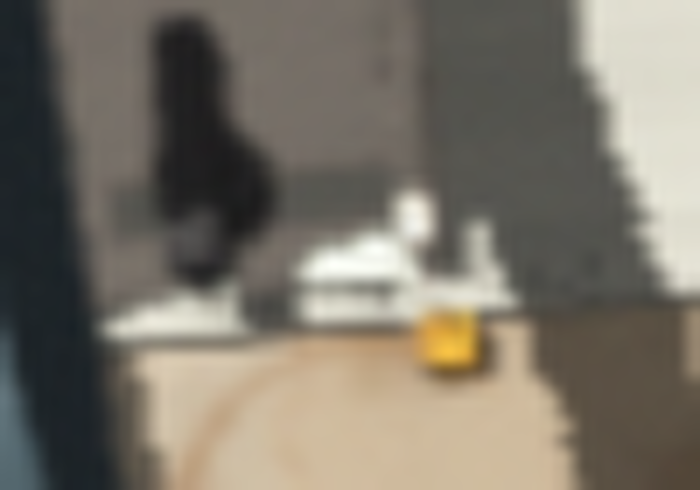

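The gripper's shadow lies over the stop. The index is at crop (450,340), with the pointer just to its left. I'll slide 1.5 mm more, release, clear the view and measure again.

arm_command --plan '[[[-0.0007,0,0,0,0,0,0],[-0.0015,0,0,0,0,0,0],[-0.0015,0,0,0,0,0,0],[-0.0015,0,0,0,0,0,0],[-0.0015,0,0,0,0,0,0.4],[-0.0015,0,0,0,0,0,0.4],[-0.0015,0,0,0,0,0,0.4],[-0.0015,0,-0.04,0,0,0,0.4],[-0.0015,0,-0.08,0,0,0,0.4],[-0.0015,0,-0.11,0,0,0,0.4]]]'

```text
t: 11.6
ee_pos: [0.6037, 0.275, 0.1455]
tcp_rot: [2.124, 2.314, 0.002]
force: [0.6, -0.1, 0.8]
opening: 0.4
grip_force: 0.0
```

arm_command --plan '[[[0.04,0,0,0,0,0,0.4],[0.09,0,-0.02,0,0,0,0.4],[0.15,0,-0.03,0,0,0,0.4],[0.2,0,-0.04,0,0,0,0.4],[0.22,0,-0.04,0,0,0,0.4],[0.22,0,-0.04,0,0,0,0.4],[0.22,0,-0.04,0,0,0,0.4],[0.22,0,-0.04,0,0,0,0.4],[0.22,0,-0.04,0,0,0,0.4],[0.22,0,-0.04,0,0,0,0.4]]]'

```text
t: 12.85
ee_pos: [0.5844, 0.4936, 0.1837]
tcp_rot: [-2.124, -2.313, 0.001]
force: [0.1, 0.2, 0.0]
opening: 0.4
grip_force: 0.0
```

Run:
```python
from h import *
p,r,s=tool();print(p,s['t'])
for n,(a,b,c,d) in dict(top=(196,216,250,290),side=(180,205,250,290)).items():
    m=np.mean([bot.grab_frame(n).astype(np.float32) for _ in range(5)],0)[:,:,::-1]
    cv2.imwrite(f'pics/{n}3.png',m.astype(np.uint8))
    k=cv2.resize(m[a:b,c:d],None,fx=16,fy=16,interpolation=cv2.INTER_CUBIC); 
    cv2.imwrite(f'pics/{n}3c.png',np.clip(k,0,255))
x=cv2.imread('pics/top3c.png');y=cv2.imread('pics/side3c.png')
cv2.imwrite('pics/both3.png',cv2.resize(np.vstack([x,y])[:, :],(533,600)))
cv2.imwrite('pics/both3.png',np.vstack([x,y])[:600] if False else cv2.resize(np.vstack([x,y]),(533,600)))
```

```text
[0.58436835 0.49363969 0.1836541 ] 12.85[ WARN:0@1.811] global loadsave.cpp:1063 imwrite_ Unsupported depth image for selected encoder is fallbacked to CV_8U.
```

View pics/both3.png

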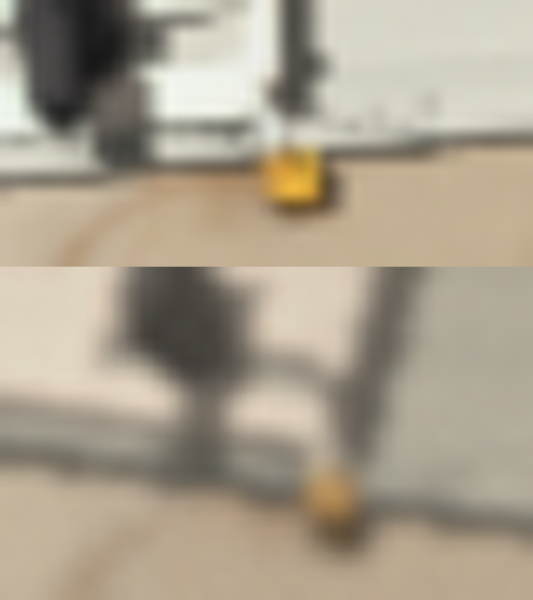

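In the top half, the index is at (295,180) with its ridge mark at about (298,158), and the pointer is the white tip at about (280,130). I'll rectify both moments into jig coordinates to get the remaining gap.

```bash
cat > rect.py <<'E'
from h import *
def rect(img,n,z,x0,x1,y0,y1,s):
    """jig-frame rectified view at height z: columns = jig y decreasing, rows = jig x decreasing; s px/mm"""
    w,h=int((y1-y0)*s),int((x1-x0)*s)
    src=[proj(n,[*J(x/1e3,y/1e3),z/1e3]) for x,y in((x1,y1),(x1,y0),(x0,y0),(x0,y1))]
    H=cv2.getPerspectiveTransform(np.float32(src),np.float32([[0,0],[w,0],[w,h],[0,h]]))
    return cv2.warpPerspective(img,H,(w,h),flags=cv2.INTER_CUBIC)
E
python3 - <<'E'
from rect import *
T=[]
for f,y1 in(('pics/top0.png',60),('pics/top3.png',60)):
    m=cv2.imread(f); v=rect(m,'top',16,-66,-38,0,60,10)
    for k in range(0,60,5): cv2.line(v,(k*10,0),(k*10,8 if k%10 else 16),(0,0,255),1)
    T.append(v)
    g=rect(m,'top',45,-50,50,0,60,2)
    for x in(40,20,0): print(f,x,g[int((50-x)*2)-4:int((50-x)*2)+4].mean(axis=(0,2)).astype(int)[::2])
cv2.imwrite('pics/r3.png',np.vstack(T))
E
```

```text
pics/top0.png 40 [197 198 199 198 197 196 195 193 192 193 197 200 203 205 196 176 153 139
 140 149 157 165 173 178 182 185 186 185 186 186 187 187 186 186 185 185
 185 184 183 181 179 177 177 176 177 177 178 179 180 180 181 182 184 185
 185 183 182 182 183 183]
pics/top0.png 20 [153 134 117 100  93  89  80  77  90 114 146 182 206 220 221 203 165 123
  85  67  69  81  98 122 148 167 183 188 186 187 187 187 187 187 187 186
 186 186 186 186 185 185 185 185 185 185 185 185 184 183 184 184 185 184
 184 184 184 184 184 183]
pics/top0.png 0 [228 229 229 229 229 229 228 227 225 222 219 216 210 209 199 171 141 108
  87  76  67  67  78  95 116 144 165 183 192 191 191 191 191 190 190 190
 190 190 190 190 190 190 189 189 189 189 189 189 189 189 189 189 188 188
 189 189 189 189 188 188]
pics/top3.png 40 [210 211 211 211 210 209 208 206 205 203 202 201 200 200 200 200 201 202
 203 204 205 204 204 206 208 209 208 208 208 209 210 210 210 210 208 210
 213 218 225 231 232 230 222 202 179 161 160 174 186 191 192 195 197 198
 198 196 195 195 196 196]
pics/top3.png 20 [164 143 124 107 102  98  90  84  89 101 119 140 155 167 168 164 172 185
 197 202 201 201 201 201 201 201 201 201 201 200 200 199 199 199 197 194
 194 196 200 206 215 218 206 187 156 123  97  77  72  80  95 115 143 168
 186 199 198 197 198 197]
pics/top3.png 0 [112 113 122 138 164 190 212 231 235 237 238 237 237 237 237 237 237 237
 237 237 237 237 237 237 236 236 236 236 236 236 236 236 236 236 236 236
 236 236 236 237 234 230 222 191 149 109  81  77  86 102 126 156 178 197
 205 203 202 202 201 201]
```

View pics/r3.png

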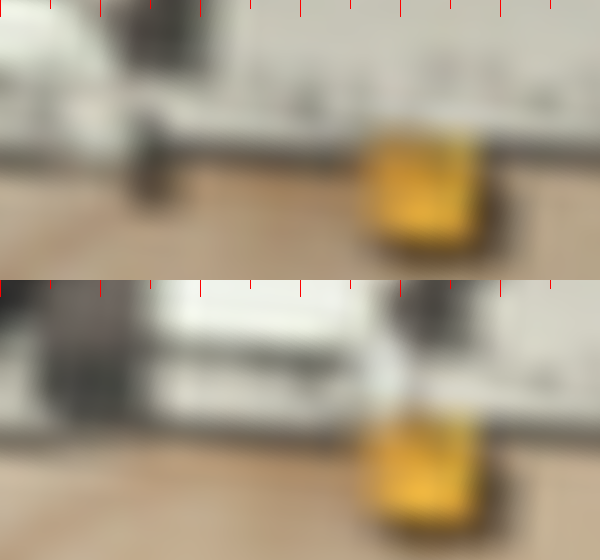

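Run:
```python
from rect import *
for f in('pics/top0.png','pics/top3.png'):
    m=cv2.imread(f); v=rect(m,'top',20,-64,-50,5,35,2).astype(int)
    s=v[:,:,2]-v[:,:,0]
    for r in range(2,26,4): print('row x=',-50-r/2, s[r:r+2].mean(0).astype(int)[10:52:2])
    print('ylabels',[35-k/2 for k in range(10,52,2)])
m=cv2.imread('pics/side3.png')
v=rect(m,'side',20,-64,-50,5,35,2).astype(int);s=v[:,:,2]-v[:,:,0]
for r in range(2,26,4): print('side x=',-50-r/2, s[r:r+2].mean(0).astype(int)[10:52:2])
g=rect(m,'side',45,-50,50,0,60,2)
for x in(40,20,10,0): print('sidewall',x,g[int((50-x)*2)-4:int((50-x)*2)+4].mean(axis=(0,2)).astype(int)[60:110:2])
m=cv2.imread('pics/top3.png');v=rect(m,'top',16,-64,-44,5,35,2).astype(int)
for r in range(0,26,3): print('ptr x=',-44-r/2, v[r:r+2].mean(axis=(0,2)).astype(int)[10:52:2])
```

```text
row x= -51.0 [13 12 12 12 13 15 17 24 31 37 40 39 39 37 36 35 34 30 23 17 14]
row x= -53.0 [15 16 15 15 19 24 33 50 66 82 88 87 87 85 83 84 84 71 51 30 18]
row x= -55.0 [ 32  31  30  29  36  43  58  80  99 118 127 128 128 123 117 118 119 103
  76  47  30]
row x= -57.0 [ 59  57  56  56  59  62  74  92 111 132 144 149 153 150 144 144 140 116
  84  54  38]
row x= -59.0 [ 61  60  60  61  63  66  77  94 111 132 146 156 163 162 157 154 143 114
  80  48  33]
row x= -61.0 [ 56  55  54  54  56  58  66  77  90 108 123 136 145 147 145 145 134 106
  75  45  33]
ylabels [30.0, 29.0, 28.0, 27.0, 26.0, 25.0, 24.0, 23.0, 22.0, 21.0, 20.0, 19.0, 18.0, 17.0, 16.0, 15.0, 14.0, 13.0, 12.0, 11.0, 10.0]
row x= -51.0 [14 13 13 13 15 17 19 23 25 30 35 37 41 40 38 37 36 33 26 20 16]
row x= -53.0 [17 18 17 17 23 29 38 52 63 74 84 88 92 91 87 89 90 77 53 31 17]
row x= -55.0 [ 35  36  34  33  41  49  65  86 105 123 132 135 135 130 124 126 127 110
  80  50  32]
row x= -57.0 [ 62  62  60  60  63  67  79  98 117 138 152 158 162 159 153 152 148 124
  89  58  41]
row x= -59.0 [ 63  64  63  64  68  70  82 100 118 140
[... 1414 characters left out ...]

ptr x= -47.0 [125 120 125 135 150 163 178 198 212 217 205 187 177 179 184 187 189 191
 190 188 189]
ptr x= -48.5 [156 151 156 167 176 179 184 197 209 213 201 186 185 193 204 208 209 208
 205 201 197]
ptr x= -50.0 [174 169 167 170 170 169 170 180 190 191 178 165 167 179 192 198 200 200
 198 196 195]
ptr x= -51.5 [159 156 150 146 143 143 147 156 165 163 150 137 136 144 154 163 167 164
 156 147 145]
ptr x= -53.0 [111 111 108 107 109 114 122 134 143 144 136 126 121 123 126 134 139 131
 115 102 100]
ptr x= -54.5 [ 99  97  95  95  98 104 113 125 134 140 139 134 130 126 126 131 134 125
 110 103 109]
ptr x= -56.0 [126 124 122 120 120 122 126 132 137 143 145 145 144 140 137 137 134 119
 102  98 112]
```

The pointer reads about 21.6 mm in jig y and the index about 17.3 mm. My first pointer reading was its shadow. The stop needs about 4.3 mm more, so I'll regrip the tab.

arm_command --plan '[[[-0.05,0,0.01,0,0,0,0.4],[-0.11,0,0.03,0,0,0,0.4],[-0.17,0,0.04,0,0,0,0.4],[-0.21,0,0.04,0,0,0,0.4],[-0.22,0,0.05,0,0,0,0.4],[-0.22,0,0.09,0,0,0,0.4],[-0.22,0,0.13,0,0,0,0.4],[-0.22,0,0.148,0,0,0,0.4],[-0.22,0,0.148,0,0,0,0],[-0.22,0,0.148,0,0,0,0]]]'

```text
t: 14.6
ee_pos: [0.6025, 0.2757, 0.0354]
tcp_rot: [-2.122, -2.315, 0.002]
force: [0.2, 1.7, -10.7]
opening: 0.136
grip_force: 33.8
```

arm_command --plan '[[[0,0,0,0,0,0,0],[0,0,0,0,0,0,0],[0,0,0,0,0,0,0],[0,0,0,0,0,0,0],[0,0,0,0,0,0,0],[0,0,0,0,0,0,0],[0,0,0,0,0,0,0],[0,0,0,0,0,0,0],[0,0,0,0,0,0,0],[0,0,0,0,0,0,0]]]'

```text
t: 15.85
ee_pos: [0.6025, 0.2755, 0.0353]
tcp_rot: [-2.123, -2.314, 0.001]
force: [-0.9, 4.2, -11.7]
opening: 0.13
grip_force: 33.7
```

arm_command --plan '[[[-0.001,0,0,0,0,0,0],[-0.002,0,0,0,0,0,0],[-0.003,0,0,0,0,0,0],[-0.004,0,0,0,0,0,0],[-0.0047,0,0,0,0,0,0],[-0.0047,0,0,0,0,0,0],[-0.0047,0,0,0,0,0,0],[-0.0047,0,0,0,0,0,0],[-0.0047,0,0,0,0,0,0],[-0.0047,0,0,0,0,0,0]]]'

```text
t: 17.1
ee_pos: [0.6029, 0.2707, 0.0354]
tcp_rot: [-2.123, -2.314, 0.001]
force: [-2.0, 4.8, -11.0]
opening: 0.13
grip_force: 33.7
```

arm_command --plan '[[[0,0,0,0,0,0,0.4],[0,0,0,0,0,0,0.4],[0,0,0,0,0,0,0.4],[0,0,-0.04,0,0,0,0.4],[0,0,-0.09,0,0,0,0.4],[0.04,0,-0.12,0,0,0,0.4],[0.1,0,-0.14,0,0,0,0.4],[0.16,0,-0.14,0,0,0,0.4],[0.21,0,-0.14,0,0,0,0.4],[0.22,0,-0.14,0,0,0,0.4]]]'

```text
t: 18.35
ee_pos: [0.5831, 0.493, 0.1755]
tcp_rot: [-2.119, -2.318, -0.0]
force: [-0.5, -0.7, 0.6]
opening: 0.403
grip_force: 0.0
```

```bash
cat > meas.py <<'E'
from rect import *
import sys
f='pics/'+sys.argv[1]
m=np.mean([bot.grab_frame('top').astype(np.float32) for _ in range(5)],0)[:,:,::-1].astype(np.uint8); cv2.imwrite(f,m)
def wall(f):
    m=cv2.imread(f); g=rect(m,'top',45,-50,50,0,60,2); o=[]
    for x in(30,20,10,0):
        p=g[int((50-x)*2)-4:int((50-x)*2)+4].mean(axis=(0,2)); k=np.argmin(p[40:])+40; pk=p[k-16:k].max(); h=(pk+p[k])/2
        i=k
        while p[i]<h:i-=1
        o.append(60-(i+.5+(p[i]-h)/(p[i]-p[i+1]))/2)
    return np.round(o,1)
print('wall before',wall('pics/top3.png'),'now',wall(f))
v=rect(m,'top',16,-64,-44,5,35,2).astype(int); print([35-k/2 for k in range(10,52,2)])
for r in range(3,19,3): print('ptr x=',-44-r/2, v[r:r+2].mean(axis=(0,2)).astype(int)[10:52:2])
E
python3 meas.py top4.png
```

```text
wall before [16.4 15.5 15.3 15.9] now [11.3 10.8 10.1 10.8]
[30.0, 29.0, 28.0, 27.0, 26.0, 25.0, 24.0, 23.0, 22.0, 21.0, 20.0, 19.0, 18.0, 17.0, 16.0, 15.0, 14.0, 13.0, 12.0, 11.0, 10.0]
ptr x= -45.5 [122 123 128 137 149 161 172 181 184 186 188 190 193 200 197 172 137 112
 110 120 133]
ptr x= -47.0 [126 122 129 141 155 163 170 180 185 191 194 195 199 208 206 182 152 135
 144 162 173]
ptr x= -48.5 [157 153 161 174 182 181 179 182 186 190 193 195 201 210 209 188 161 153
 169 192 202]
ptr x= -50.0 [175 171 173 178 178 173 169 167 168 169 171 174 181 188 188 174 158 155
 169 187 196]
ptr x= -51.5 [160 158 155 153 150 148 146 143 143 142 143 144 147 149 148 147 143 139
 140 143 146]
ptr x= -53.0 [112 112 111 111 112 114 119 124 129 131 131 129 127 124 123 129 132 123
 110 100 100]
```

Run:
```python
from h import *
go(.5772,.2253,.15,95.05-.01)
```

```text
shift [-0.261  -0.03    0.0258] turn [-4.0000e-04  1.4000e-03  1.5673e+00] t 18.6 q6 0.465
```

arm_command --plan '[[[-0.03,0,0,0,0,-0.16,0.4],[-0.06,-0.005,0,0,0,-0.32,0.4],[-0.09,-0.01,0,0,0,-0.48,0.4],[-0.12,-0.015,0,0,0,-0.64,0.4],[-0.15,-0.02,0,0,0,-0.8,0.4],[-0.18,-0.025,0,0,0,-0.96,0.4],[-0.21,-0.03,0.01,0,0,-1.12,0.4],[-0.24,-0.03,0.02,0,0,-1.28,0.4],[-0.261,-0.03,0.026,0,0,-1.44,0.4],[-0.261,-0.03,0.026,0,0,-1.574,0.4]]]'

```text
t: 19.85
ee_pos: [0.5769, 0.2232, 0.1494]
tcp_rot: [0.14, -3.137, 0.001]
force: [0.5, -0.4, 0.5]
opening: 0.401
grip_force: 0.0
```

Run:
```python
from h import *
go(.5772,.2253,.056,95.05)
```

```text
shift [-0.0006  0.0021  0.0934] turn [-0.0008 -0.002   0.0011] t 19.85 q6 -1.47
```

arm_command --plan '[[[-0.0006,0.001,0.03,0,0,0,0.4],[-0.0006,0.001,0.06,0,0,0,0.4],[-0.0006,0.001,0.0925,0,0,0,0.4],[-0.0006,0.001,0.0925,0,0,0,0.4],[-0.0006,0.001,0.0925,0,0,0,0],[-0.0006,0.001,0.0925,0,0,0,0],[-0.0006,0.001,0.0925,0,0,0,0],[-0.0006,0.001,0.0925,0,0,0,0],[-0.0006,0.001,0.0925,0,0,0,0],[-0.0006,0.001,0.0925,0,0,0,0]]]' --squeeze 40

```text
t: 21.1
ee_pos: [0.5785, 0.2256, 0.0588]
tcp_rot: [-0.14, 3.137, -0.005]
force: [-0.1, -9.1, -0.7]
opening: 0.116
grip_force: 41.1
```

arm_command --plan '[[[0,0,0,0,0,0.16,0],[0,0,0,0,0,0.32,0],[0,0,0,0,0,0.48,0],[0,0,0,0,0,0.64,0],[0,0,0,0,0,0.8,0],[0,0,0,0,0,0.96,0],[0,0,0,0,0,1.12,0],[0,0,0,0,0,1.28,0],[0,0,0,0,0,1.38,0],[0,0,0,0,0,1.38,0]]]'

```text
t: 22.35
ee_pos: [0.5789, 0.226, 0.0588]
tcp_rot: [1.889, 2.506, -0.001]
force: [1.5, -6.0, -1.8]
opening: 0.117
grip_force: 41.0
```

arm_command --plan '[[[0,0,0,0,0,0.02,0],[0,0,0,0,0,0.04,0],[0,0,0,0,0,0.06,0],[0,0,0,0,0,0.06,0],[0,0,0,0,0,0.06,0],[0,0,0,0,0,0.06,0],[0,0,0,0,0,0.06,0],[0,0,0,0,0,0.06,0],[0,0,0,0,0,0.06,0],[0,0,0,0,0,0.06,0]]]'

```text
t: 23.6
ee_pos: [0.5789, 0.2259, 0.0589]
tcp_rot: [1.959, 2.451, -0.002]
force: [1.1, -6.9, -1.5]
opening: 0.117
grip_force: 46.5
```

Run:
```python
from h import *
p,r,s=tool();y=r.as_matrix()[:,1];print(s['force'],s['moment'],p,np.degrees(np.arctan2(y[1],y[0])),s['opening'],s['qpos'][5])
```

```text
[ 1.06385416 -6.86226132 -1.45754319] [-1.26371316 -0.25318616  0.86208665] [0.57893609 0.22594098 0.05886038] 12.719104103970011 0.11651269208755324 -0.025001523716862286
```

arm_command --plan '[[[0,0,0,0,0,0,0.35],[0,0,0,0,0,0,0.35],[0,0,0,0,0,0,0.35],[0,0,-0.04,0,0,0,0.35],[0,0,-0.08,0,0,0,0.35],[0.05,-0.02,-0.1,0,0,0,0.35],[0.1,-0.04,-0.12,0,0,0,0.35],[0.16,-0.06,-0.12,0,0,0,0.35],[0.21,-0.08,-0.12,0,0,0,0.35],[0.22,-0.09,-0.12,0,0,0,0.35]]]'

```text
t: 24.85
ee_pos: [0.4392, 0.426, 0.1774]
tcp_rot: [-1.958, -2.455, 0.0]
force: [-0.1, -1.0, 0.4]
opening: 0.351
grip_force: 0.0
```

```bash
cat > cast.py <<'E'
from h import *
def castings(f=None,n=3):
    m=np.mean([bot.grab_frame('top').astype(np.float32) for _ in range(n)],0)[:,:,::-1].astype(np.uint8)
    if f: cv2.imwrite('pics/'+f,m)
    u0,v0,s=190,215,8   # bench region with the bars
    c=cv2.resize(m[v0:305,u0:350],None,fx=s,fy=s,interpolation=cv2.INTER_CUBIC)
    w=((c.min(2)>165)).astype(np.uint8)
    w=cv2.morphologyEx(w,cv2.MORPH_CLOSE,np.ones((23,23)))   # fill holes
    o=[]
    for k in cv2.findContours(w,cv2.RETR_EXTERNAL,cv2.CHAIN_APPROX_NONE)[0]:
        if cv2.contourArea(k)<4000: continue
        P=np.array([onz('top',(q[0,0]+.5)/s-.5+u0,(q[0,1]+.5)/s-.5+v0,.021)[:2]*1000 for q in k],np.float32)
        (cx,cy),(a,b),_=cv2.minAreaRect(P)
        bx=cv2.boxPoints(((cx,cy),(a,b),_)); e=max([bx[1]-bx[0],bx[2]-bx[1]],key=np.linalg.norm)
        t=np.degrees(np.arctan2(e[1],e[0])); t=(t+90)%180-90
        o.append((round(cx,1),round(cy,1),round(t,1),round(max(a,b),1),round(min(a,b),1)))
    return sorted(o,key=lambda q:-q[1])
if __name__=='__main__':
    import sys; print(*castings(sys.argv[1]),sep='\n')
E
python3 cast.py t5.png
python3 - <<'E'
from h import *
p,r,s=tool();print(p,s['qpos'][5])
E
python3 meas.py top5.png | head -1
```

```text
[0.44139231 0.42303461 0.17719785] 0.3604198888841245
wall before [16.4 15.5 15.3 15.9] now [11.3 10.8 10.1 10.8]Traceback (most recent call last):
  File "cast.py", line 19, in <module>
    import sys; print(*castings(sys.argv[1]),sep='\n')
                       ~~~~~~~~^^^^^^^^^^^^^
  File "cast.py", line 12, in castings
    P=np.array([onz('top',(q[0,0]+.5)/s-.5+u0,(q[0,1]+.5)/s-.5+v0,.021)[:2]*1000 for q in k],np.float32)
                ~~~^^^^^^^^^^^^^^^^^^^^^^^^^^^^^^^^^^^^^^^^^^^^^^^^^^^^
  File "h.py", line 11, in onz
    o,d=ray(n,u,v); return o+d*(z-o[2])/d[2]
        ~~~^^^^^^^
  File "h.py", line 7, in ray
    c=bot.calibration(n); K=np.array(c['intrinsics']);T=np.array(c['world_to_cam'])
ValueError: time passes only in moves, steps and waits
```

```bash
cat > cast.py <<'E'
from h import *
from functools import lru_cache
CAL={n:bot.calibration(n) for n in('top','side')}
bot_cal=lambda n:CAL[n]
def hit(u,v,z):
    c=CAL['top'];K=np.array(c['intrinsics']);T=np.array(c['world_to_cam'])
    d=np.linalg.inv(K)@[u,v,1]; d=T[:3,:3].T@[d[0],-d[1],-d[2]]; o=-T[:3,:3].T@T[:3,3]
    return (o+d*(z-o[2])/d[2])[:2]*1000
def castings(f=None,z=.021,box=(190,350,215,305),m=None):
    if m is None: m=np.mean([bot.grab_frame('top').astype(np.float32) for _ in range(3)],0)[:,:,::-1].astype(np.uint8)
    if f: cv2.imwrite('pics/'+f,m)
    u0,u1,v0,v1=box;s=8
    g=cv2.resize(m[v0:v1,u0:u1],None,fx=s,fy=s,interpolation=cv2.INTER_CUBIC).min(2)
    bh=cv2.morphologyEx(cv2.GaussianBlur(g,(9,9),0),cv2.MORPH_BLACKHAT,cv2.getStructuringElement(cv2.MORPH_ELLIPSE,(41,41)))
    n,l,st,_=cv2.connectedComponentsWithStats((bh>35).astype(np.uint8))
    B=[]
    for i in range(1,n):
        if st[i,4]<60 or st[i,4]>900 or max(st[i,2:4])>45: continue
        ys,xs=np.where(l==i); w=bh[ys,xs].astype(float)-35
        B.append(hit((np.average(xs,weights=w)+.5)/s-.5+u0,(np.average(ys,weights=w)+.5)/s-.5+v0,z))
    o=[]
    for a in B:
        for b in B:
            d=a-b
            if d[0]>0 and 53.5<np.linalg.norm(d)<59.5:
                c=(a+b)/2; p=m[int(v0):int(v1)]
                o.append((*np.round(c,1),np.degrees(np.arctan2(d[1],d[0])).round(1),np.linalg.norm(d).round(1)))
    return sorted(o,key=lambda q:-q[1])
if __name__=='__main__':
    import sys; print(*castings(sys.argv[1]),sep='\n')
E
python3 - <<'E'
from cast import *
print(*castings(m=cv2.imread('pics/top5.png')),sep='\n')
E
```

```text
(np.float64(437.7), np.float64(267.7), np.float64(-22.3), np.float64(57.4))
(np.float64(436.4), np.float64(259.3), np.float64(-5.1), np.float64(55.7))
(np.float64(420.1), np.float64(253.7), np.float64(-28.6), np.float64(56.3))
(np.float64(426.9), np.float64(237.8), np.float64(49.0), np.float64(55.4))
(np.float64(436.8), np.float64(213.9), np.float64(-6.1), np.float64(56.5))
(np.float64(444.2), np.float64(183.6), np.float64(87.5), np.float64(59.2))
(np.float64(406.1), np.float64(169.2), np.float64(-36.4), np.float64(53.7))
(np.float64(400.2), np.float64(158.5), np.float64(-10.7), np.float64(56.0))
(np.float64(387.6), np.float64(140.0), np.float64(-57.8), np.float64(55.9))
(np.float64(422.7), np.float64(135.2), np.float64(42.9), np.float64(55.2))
(np.float64(430.4), np.float64(114.3), np.float64(-4.2), np.float64(55.9))
(np.float64(444.3), np.float64(86.1), np.float64(-79.8), np.float64(56.6))
(np.float64(453.8), np.float64(85.3), np.float64(80.6), np.float64(54.8))
```

Run:
```python
import cv2
a=cv2.imread('pics/top5.png'); cv2.imwrite('pics/c5.png',cv2.resize(a[225:290,215:327],None,fx=7,fy=7,interpolation=cv2.INTER_CUBIC))
```

```text
(no output)
```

View pics/c5.png

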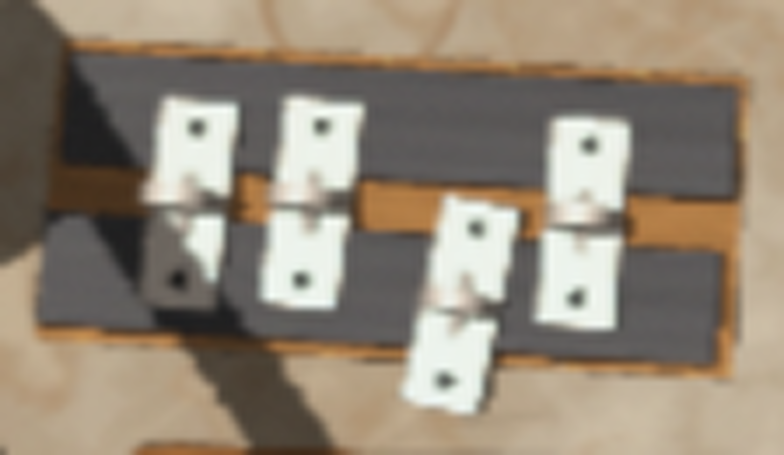

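One casting, the third from the left, has been knocked about 37 mm towards -x. It now lies flat at about (400,158.5) mm; the others are unmoved. I'll pick the rightmost first.

Run:
```python
from h import *
go(.4304,.1143,.10,-4.3)
```

```text
shift [-0.2977 -0.0785  0.0772] turn [-1.100e-03  1.000e-04  2.929e-01] t 25.25 q6 0.361
```

arm_command --plan '[[[-0.05,-0.013,0,0,0,0.05,0.35],[-0.1,-0.026,0,0,0,0.1,0.35],[-0.15,-0.039,0,0,0,0.15,0.35],[-0.2,-0.052,0.02,0,0,0.2,0.35],[-0.25,-0.065,0.04,0,0,0.25,0.35],[-0.285,-0.075,0.06,0,0,0.293,0.35],[-0.2977,-0.0785,0.077,0,0,0.293,0.35],[-0.2977,-0.0785,0.077,0,0,0.293,0.35],[-0.2977,-0.0785,0.077,0,0,0.293,0.35],[-0.2977,-0.0785,0.077,0,0,0.293,0.35]]]'

```text
t: 26.5
ee_pos: [0.4306, 0.116, 0.1009]
tcp_rot: [2.3, 2.14, 0.001]
force: [0.4, -0.5, -0.0]
opening: 0.349
grip_force: 0.0
```

Run:
```python
from h import *
go(.4304,.1143,.029,-4.3)
```

```text
shift [-0.0017 -0.0001  0.0719] turn [ 0.0004 -0.0002  0.0028] t 26.5 q6 0.084
```

arm_command --plan '[[[-0.0005,0,0.025,0,0,0,0.35],[-0.0005,0,0.05,0,0,0,0.35],[-0.0005,0,0.071,0,0,0,0.35],[-0.0005,0,0.071,0,0,0,0.35],[-0.0005,0,0.071,0,0,0,0],[-0.0005,0,0.071,0,0,0,0],[-0.0005,0,0.071,0,0,0,0],[-0.0005,0,0.071,0,0,0,0],[-0.0005,0,0.071,0,0,0,0],[-0.0005,0,0.071,0,0,0,0]]]' --squeeze 30

```text
t: 27.75
ee_pos: [0.4307, 0.1152, 0.0302]
tcp_rot: [2.301, 2.138, 0.002]
force: [-0.5, 1.3, 6.1]
opening: 0.089
grip_force: 33.2
```

Run:
```python
from h import *
p,r,s=tool();y=r.as_matrix()[:,1];print(p,s['force'],s['opening'],s['grip_force'],np.degrees(np.arctan2(y[1],y[0])))
```

```text
[0.43070444 0.11518896 0.030168  ] [-0.45727764  1.29712437  6.11614514] 0.08933137324690331 33.165259659290314 -4.189256465024995
```

Run:
```python
from h import *
q=J(0,-.108); print(q); go(q[0],q[1],.11,5.05)
```

```text
[0.62190671 0.06481923]
shift [-0.0362  0.1945 -0.0796] turn [ 0.0011 -0.0004 -0.1613] t 27.75 q6 0.083
```

arm_command --plan '[[[0,0,-0.02,0,0,0,0],[0,0,-0.05,0,0,0,0],[0,0.01,-0.08,0,0,0,0],[-0.007,0.05,-0.08,0,0,-0.05,0],[-0.015,0.09,-0.08,0,0,-0.1,0],[-0.023,0.13,-0.08,0,0,-0.161,0],[-0.031,0.17,-0.08,0,0,-0.161,0],[-0.0362,0.1945,-0.08,0,0,-0.161,0],[-0.0362,0.1945,-0.08,0,0,-0.161,0],[-0.0362,0.1945,-0.08,0,0,-0.161,0]]]'

```text
t: 29.0
ee_pos: [0.6198, 0.0649, 0.1083]
tcp_rot: [-2.12, -2.315, 0.003]
force: [-0.1, -0.0, -1.4]
opening: 0.088
grip_force: 32.0
```

Run:
```python
from h import *
q=J(0,-.108); go(q[0],q[1],.0275,5.05); p,r,s=tool();print(p,s['force'],s['opening'])
m=snap('top','t6.png')[:,:,::-1]; n=snap('side','s6.png')[:,:,::-1]
f=lambda a:cv2.resize(a,(500,300),interpolation=cv2.INTER_CUBIC)
cv2.imwrite('pics/b6.png',np.vstack([f(m[160:262,215:385]),f(n[145:247,225:395])]))
```

```text
shift [-0.0003  0.0024  0.0808] turn [-0.0034 -0.0006 -0.0001] t 29.0 q6 -0.162
[0.6198092  0.06491015 0.10834604] [-0.06972827 -0.04638433 -1.39291696] 0.08782478819633224
```

View pics/b6.png

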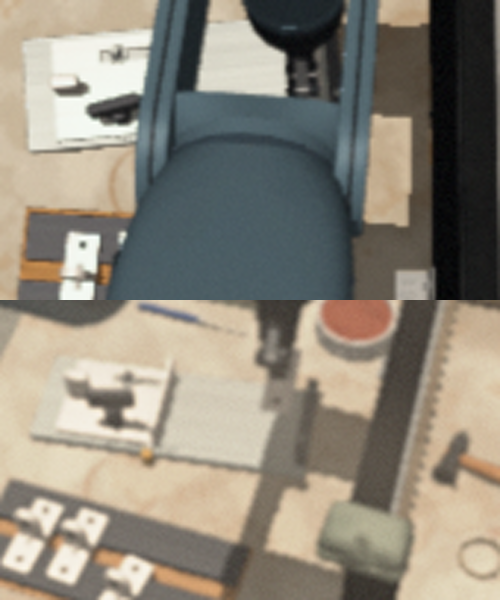

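arm_command --plan '[[[0,0.001,0.02,0,0,0,0],[0,0.002,0.04,0,0,0,0],[0,0.002,0.06,0,0,0,0],[0,0.002,0.072,0,0,0,0],[0,0.002,0.072,0,0,0,0],[0,0.002,0.072,0,0,0,0],[0,0.002,0.072,0,0,0,0],[0,0.002,0.072,0,0,0,0],[0,0.002,0.072,0,0,0,0],[0,0.002,0.072,0,0,0,0]]]'

```text
t: 30.35
ee_pos: [0.6232, 0.0648, 0.037]
tcp_rot: [-2.121, -2.316, 0.001]
force: [-0.0, 0.4, -1.5]
opening: 0.088
grip_force: 32.0
```

Run:
```python
from h import *
q=J(0,-.108); go(q[0],q[1],.0275,5.05); p,r,s=tool();print(p,s['force'],s['opening'])
```

```text
shift [ 0.0001 -0.0012  0.0095] turn [-0.0011 -0.0001 -0.0001] t 30.35 q6 -0.162
[0.62315312 0.06480552 0.03697725] [-1.46763795e-03  4.36833130e-01 -1.46869056e+00] 0.08750553439602429
```

arm_command --plan '[[[0,-0.0007,0.003,0,0,0,0],[0,-0.0007,0.006,0,0,0,0],[0,-0.0007,0.008,0,0,0,0],[0,-0.0007,0.009,0,0,0,0],[0,-0.0007,0.0095,0,0,0,0],[0,-0.0007,0.0095,0,0,0,0],[0,-0.0007,0.0095,0,0,0,0],[0,-0.0007,0.0095,0,0,0,0],[0,-0.0007,0.0095,0,0,0,0],[0,-0.0007,0.0095,0,0,0,0]]]'

```text
t: 31.6
ee_pos: [0.6224, 0.0648, 0.0274]
tcp_rot: [-2.121, -2.316, 0.001]
force: [1.2, -0.5, -2.7]
opening: 0.084
grip_force: 32.0
```

arm_command --plan '[[[0,0,0.0005,0,0,0,0],[0,0,0.001,0,0,0,0],[0,0,0.0015,0,0,0,0],[0,0,0.0015,0,0,0,0],[0,0,0.0015,0,0,0,0],[0,0,0.0015,0,0,0,0],[0,0,0.0015,0,0,0,0],[0,0,0.0015,0,0,0,0],[0,0,0.0015,0,0,0,0],[0,0,0.0015,0,0,0,0]]]'

```text
t: 32.85
ee_pos: [0.6225, 0.0648, 0.0272]
tcp_rot: [-2.121, -2.317, 0.001]
force: [-4.6, 0.8, 8.2]
opening: 0.087
grip_force: 33.4
```

arm_command --plan '[[[0,0,-0.001,0,0,0,0],[0,0,-0.001,0,0,0,0.3],[0,0,-0.001,0,0,0,0.3],[0,0,-0.001,0,0,0,0.3],[0,0,-0.02,0,0,0,0.3],[0,0,-0.05,0,0,0,0.3],[0,0,-0.085,0,0,0,0.3],[0,0,-0.085,0,0,0,0.3],[0,0,-0.085,0,0,0,0.3],[0,0,-0.085,0,0,0,0.3]]]'

```text
t: 34.1
ee_pos: [0.6217, 0.0648, 0.11]
tcp_rot: [-2.12, -2.315, 0.003]
force: [-0.2, -0.1, 0.3]
opening: 0.304
grip_force: 0.0
```

Run:
```python
from h import *
go(.4002,.1585,.11,-10.7)
```

```text
shift [ 0.1128 -0.2124  0.0007] turn [-0.0033  0.      0.2747] t 34.1 q6 -0.162
```

arm_command --plan '[[[0.02,-0.04,0,0,0,0.05,0.3],[0.045,-0.085,0,0,0,0.1,0.3],[0.07,-0.13,0,0,0,0.16,0.3],[0.092,-0.17,0,0,0,0.22,0.3],[0.11,-0.205,0,-0.002,0,0.275,0.3],[0.113,-0.2124,0,-0.002,0,0.275,0.3],[0.113,-0.2124,0,-0.002,0,0.275,0.3],[0.113,-0.2124,0,-0.002,0,0.275,0.3],[0.113,-0.2124,0,-0.002,0,0.275,0.3],[0.113,-0.2124,0,-0.002,0,0.275,0.3]]]'

```text
t: 35.35
ee_pos: [0.4016, 0.1584, 0.111]
tcp_rot: [2.419, 2.003, 0.001]
force: [0.7, 0.1, -0.0]
opening: 0.298
grip_force: 0.0
```

Run:
```python
from h import *
go(.4002,.1585,.029,-10.7)
```

```text
shift [-0.0001 -0.0014  0.082 ] turn [ 0.0007 -0.     -0.0009] t 35.35 q6 0.304
```

arm_command --plan '[[[0,-0.0007,0.03,0,0,0,0.3],[0,-0.0007,0.06,0,0,0,0.3],[0,-0.0007,0.081,0,0,0,0.3],[0,-0.0007,0.081,0,0,0,0.3],[0,-0.0007,0.081,0,0,0,0],[0,-0.0007,0.081,0,0,0,0],[0,-0.0007,0.081,0,0,0,0],[0,-0.0007,0.081,0,0,0,0],[0,-0.0007,0.081,0,0,0,0],[0,-0.0007,0.081,0,0,0,0]]]'

```text
t: 36.6
ee_pos: [0.4009, 0.1589, 0.0308]
tcp_rot: [2.418, 2.004, 0.003]
force: [-0.2, -0.4, 6.1]
opening: 0.089
grip_force: 32.4
```

Run:
```python
from h import *
p,r,s=tool();y=r.as_matrix()[:,1];print(p,s['force'],s['opening'],s['grip_force'],np.degrees(np.arctan2(y[1],y[0])))
q=J(0,-.076); go(q[0],q[1],.11,5.05)
```

```text
[0.40091795 0.15887741 0.03079011] [-0.2285031  -0.41631472  6.07407499] 0.08892369987343335 32.3615138232708 -10.711058780808296
shift [-0.0205  0.2261 -0.0788] turn [ 2.000e-03 -2.000e-04 -2.751e-01] t 36.6 q6 0.305
```

arm_command --plan '[[[0,0,-0.02,0,0,0,0],[0,0,-0.05,0,0,0,0],[0,0.01,-0.08,0,0,0,0],[-0.004,0.05,-0.08,0,0,-0.06,0],[-0.009,0.1,-0.08,0,0,-0.13,0],[-0.014,0.15,-0.08,0,0,-0.2,0],[-0.018,0.2,-0.08,0,0,-0.275,0],[-0.0205,0.2261,-0.08,0,0,-0.275,0],[-0.0205,0.2261,-0.08,0,0,-0.275,0],[-0.0205,0.2261,-0.08,0,0,-0.275,0]]]'

```text
t: 37.85
ee_pos: [0.6171, 0.097, 0.1096]
tcp_rot: [-2.121, -2.316, 0.002]
force: [0.2, 1.0, -2.4]
opening: 0.083
grip_force: 31.3
```

arm_command --plan '[[[0,0,0.02,0,0,0,0],[0,0,0.04,0,0,0,0],[0,0,0.06,0,0,0,0],[0,0,0.072,0,0,0,0],[0,0,0.072,0,0,0,0],[0,0,0.072,0,0,0,0],[0,0,0.072,0,0,0,0],[0,0,0.072,0,0,0,0],[0,0,0.072,0,0,0,0],[0,0,0.072,0,0,0,0]]]'

```text
t: 39.1
ee_pos: [0.6187, 0.0966, 0.0384]
tcp_rot: [2.121, 2.316, 0.001]
force: [-0.2, 0.5, -1.4]
opening: 0.085
grip_force: 31.2
```

Run:
```python
from h import *
p,r,s=tool();print(p,s['force'],s['opening'])
q=J(0,-.076); go(q[0],q[1],.0275,5.05)
```

```text
[0.6187459  0.09658658 0.03841827] [-0.22170404  0.50604102 -1.42762822] 0.08547318060607863
shift [0.0001 0.0003 0.0109] turn [ 0.0008  0.0002 -0.0002] t 39.1 q6 -0.111
```

arm_command --plan '[[[0,0,0.003,0,0,0,0],[0,0,0.006,0,0,0,0],[0,0,0.009,0,0,0,0],[0,0,0.01,0,0,0,0],[0,0,0.011,0,0,0,0],[0,0,0.011,0,0,0,0],[0,0,0.011,0,0,0,0],[0,0,0.011,0,0,0,0],[0,0,0.011,0,0,0,0],[0,0,0.011,0,0,0,0]]]'

```text
t: 40.35
ee_pos: [0.6186, 0.0966, 0.0279]
tcp_rot: [2.121, 2.317, 0.001]
force: [-3.8, -0.7, 5.6]
opening: 0.087
grip_force: 32.2
```

Contact, so I release it, rise and go to the next casting.

arm_command --plan '[[[0,0,-0.0005,0,0,0,0],[0,0,-0.0005,0,0,0,0.3],[0,0,-0.0005,0,0,0,0.3],[0,0,-0.0005,0,0,0,0.3],[0,0,-0.02,0,0,0,0.3],[0,0,-0.05,0,0,0,0.3],[0,0,-0.085,0,0,0,0.3],[0,0,-0.085,0,0,0,0.3],[0,0,-0.085,0,0,0,0.3],[0,0,-0.085,0,0,0,0.3]]]'

```text
t: 41.6
ee_pos: [0.6177, 0.0966, 0.1109]
tcp_rot: [-2.121, -2.316, 0.002]
force: [-0.1, 0.4, -0.2]
opening: 0.301
grip_force: 0.0
```

Run:
```python
from h import *
go(.4368,.2139,.11,-6.1)
m=snap('top','t7.png'); m=snap('side','s7.png')
```

```text
shift [ 0.1327 -0.1699  0.0012] turn [-1.800e-03  1.000e-04  1.945e-01] t 41.6 q6 -0.111
```

arm_command --plan '[[[0.03,-0.04,0,0,0,0.05,0.3],[0.065,-0.08,0,0,0,0.1,0.3],[0.1,-0.125,0,0,0,0.15,0.3],[0.125,-0.16,0,0,0,0.19,0.3],[0.1327,-0.17,0,0,0,0.1945,0.3],[0.1327,-0.17,0,0,0,0.1945,0.3],[0.1327,-0.17,0,0,0,0.1945,0.3],[0.1327,-0.17,0,0,0,0.1945,0.3],[0.1327,-0.17,0,0,0,0.1945,0.3],[0.1327,-0.17,0,0,0,0.1945,0.3]]]'

```text
t: 42.95
ee_pos: [0.438, 0.2136, 0.1121]
tcp_rot: [2.337, 2.099, 0.001]
force: [0.3, -0.2, -1.0]
opening: 0.299
grip_force: 0.0
```

arm_command --plan '[[[0,0,0.03,0,0,0,0.3],[0,0,0.06,0,0,0,0.3],[0,0,0.081,0,0,0,0.3],[0,0,0.081,0,0,0,0.3],[0,0,0.081,0,0,0,0],[0,0,0.081,0,0,0,0],[0,0,0.081,0,0,0,0],[0,0,0.081,0,0,0,0],[0,0,0.081,0,0,0,0],[0,0,0.081,0,0,0,0]]]'

```text
t: 44.2
ee_pos: [0.4383, 0.214, 0.0319]
tcp_rot: [2.336, 2.099, 0.003]
force: [0.2, -0.5, 5.5]
opening: 0.084
grip_force: 33.3
```

Run:
```python
from h import *
p,r,s=tool();y=r.as_matrix()[:,1];print(p,s['force'],s['opening'],s['grip_force'],np.degrees(np.arctan2(y[1],y[0])))
q=J(0,-.043); go(q[0],q[1],.11,5.05)
```

```text
[0.43830344 0.21399731 0.03190103] [ 0.19328417 -0.49248454  5.48550678] 0.0839281819969408 33.28716114163399 -6.100808627349236
shift [-0.065   0.186  -0.0777] turn [ 0.0022 -0.0002 -0.1946] t 44.2 q6 0.332
```

arm_command --plan '[[[0,0,-0.02,0,0,0,0],[0,0,-0.05,0,0,0,0],[0,0.01,-0.079,0,0,0,0],[-0.015,0.045,-0.079,0,0,-0.05,0],[-0.03,0.09,-0.079,0,0,-0.1,0],[-0.045,0.13,-0.079,0,0,-0.15,0],[-0.06,0.17,-0.079,0,0,-0.1946,0],[-0.065,0.186,-0.079,0,0,-0.1946,0],[-0.065,0.186,-0.079,0,0,-0.1946,0],[-0.065,0.186,-0.079,0,0,-0.1946,0]]]'

```text
t: 45.45
ee_pos: [0.614, 0.1303, 0.1099]
tcp_rot: [-2.12, -2.317, 0.001]
force: [0.1, 1.0, -1.2]
opening: 0.085
grip_force: 32.3
```

arm_command --plan '[[[0,0,0.02,0,0,0,0],[0,0,0.04,0,0,0,0],[0,0,0.06,0,0,0,0],[0,0,0.072,0,0,0,0],[0,0,0.072,0,0,0,0],[0,0,0.072,0,0,0,0],[0,0,0.072,0,0,0,0],[0,0,0.072,0,0,0,0],[0,0,0.072,0,0,0,0],[0,0,0.072,0,0,0,0]]]'

```text
t: 46.7
ee_pos: [0.6158, 0.1294, 0.0384]
tcp_rot: [2.121, 2.316, 0.001]
force: [0.4, 0.3, 0.0]
opening: 0.087
grip_force: 32.3
```

Run:
```python
from h import *
p,r,s=tool();print(p,s['force'],s['opening'])
q=J(0,-.043); go(q[0],q[1],.0285,5.05)
```

```text
[0.61579762 0.1294198  0.03841386] [0.3786775  0.2631002  0.03935998] 0.08716752050740471
shift [0.0001 0.0004 0.0099] turn [ 0.0009  0.0001 -0.0002] t 46.7 q6 -0.058
```

arm_command --plan '[[[0,0,0.003,0,0,0,0],[0,0,0.006,0,0,0,0],[0,0,0.0085,0,0,0,0],[0,0,0.0095,0,0,0,0],[0,0,0.01,0,0,0,0],[0,0,0.01,0,0,0,0],[0,0,0.01,0,0,0,0],[0,0,0.01,0,0,0,0],[0,0,0.01,0,0,0,0],[0,0,0.01,0,0,0,0]]]'

```text
t: 47.95
ee_pos: [0.6155, 0.1294, 0.0289]
tcp_rot: [2.121, 2.317, 0.0]
force: [-1.4, -0.6, 6.2]
opening: 0.082
grip_force: 33.2
```

arm_command --plan '[[[0,0,-0.0005,0,0,0,0],[0,0,-0.0005,0,0,0,0.3],[0,0,-0.0005,0,0,0,0.3],[0,0,-0.0005,0,0,0,0.3],[0,0,-0.02,0,0,0,0.3],[0,0,-0.05,0,0,0,0.3],[0,0,-0.085,0,0,0,0.3],[0,0,-0.085,0,0,0,0.3],[0,0,-0.085,0,0,0,0.3],[0,0,-0.085,0,0,0,0.3]]]'

```text
t: 49.2
ee_pos: [0.6148, 0.1294, 0.1119]
tcp_rot: [-2.121, -2.316, 0.002]
force: [0.3, 0.1, -0.7]
opening: 0.302
grip_force: 0.0
```

Run:
```python
from h import *
go(.4364,.2592,.11,-5.1)
```

```text
shift [ 0.145  -0.1662  0.0022] turn [-0.0018  0.0002  0.1771] t 49.2 q6 -0.058
```

arm_command --plan '[[[0.03,-0.04,0,0,0,0.05,0.3],[0.065,-0.08,0,0,0,0.1,0.3],[0.1,-0.125,0,0,0,0.15,0.3],[0.135,-0.156,0.002,0,0,0.177,0.3],[0.145,-0.1662,0.002,0,0,0.177,0.3],[0.145,-0.1662,0.002,0,0,0.177,0.3],[0.145,-0.1662,0.002,0,0,0.177,0.3],[0.145,-0.1662,0.002,0,0,0.177,0.3],[0.145,-0.1662,0.002,0,0,0.177,0.3],[0.145,-0.1662,0.002,0,0,0.177,0.3]]]'

```text
t: 50.45
ee_pos: [0.4378, 0.2589, 0.1111]
tcp_rot: [2.318, 2.119, 0.001]
force: [-0.3, 0.1, -0.3]
opening: 0.296
grip_force: 0.0
```

arm_command --plan '[[[0,0,0.03,0,0,0,0.3],[0,0,0.06,0,0,0,0.3],[0,0,0.081,0,0,0,0.3],[0,0,0.081,0,0,0,0.3],[0,0,0.081,0,0,0,0],[0,0,0.081,0,0,0,0],[0,0,0.081,0,0,0,0],[0,0,0.081,0,0,0,0],[0,0,0.081,0,0,0,0],[0,0,0.081,0,0,0,0]]]'

```text
t: 51.7
ee_pos: [0.4381, 0.2595, 0.0309]
tcp_rot: [2.317, 2.12, 0.003]
force: [-1.1, 0.1, 6.1]
opening: 0.085
grip_force: 32.9
```

Run:
```python
from h import *
p,r,s=tool();y=r.as_matrix()[:,1];print(p,s['force'],s['opening'],s['grip_force'],np.degrees(np.arctan2(y[1],y[0])))
q=J(0,-.0105); go(q[0],q[1],.11,5.05)
```

```text
[0.43805443 0.25946514 0.03093306] [-1.06881189  0.10965426  6.11610994] 0.08497848838167095 32.88895145058632 -5.093150749095045
shift [-0.0815  0.1834 -0.0787] turn [ 0.0022 -0.0004 -0.177 ] t 51.7 q6 0.405
```

arm_command --plan '[[[0,0,-0.02,0,0,0,0],[0,0,-0.05,0,0,0,0],[-0.005,0.01,-0.079,0,0,0,0],[-0.02,0.045,-0.079,0,0,-0.05,0],[-0.04,0.09,-0.079,0,0,-0.1,0],[-0.06,0.13,-0.079,0,0,-0.15,0],[-0.075,0.17,-0.079,0,0,-0.177,0],[-0.0815,0.1834,-0.079,0,0,-0.177,0],[-0.0815,0.1834,-0.079,0,0,-0.177,0],[-0.0815,0.1834,-0.079,0,0,-0.177,0]]]'

```text
t: 52.95
ee_pos: [0.6112, 0.1625, 0.1089]
tcp_rot: [-2.12, -2.317, 0.001]
force: [-0.9, -1.0, -1.8]
opening: 0.085
grip_force: 31.9
```

Run:
```python
from h import *
p,r,s=tool();print(p,s['force'],s['opening'])
q=J(0,-.0105); go(q[0],q[1],.0285,5.05)
```

```text
[0.61123584 0.1625434  0.10887631] [-0.88773194 -0.97311304 -1.77905242] 0.0852989719450544
shift [-0.0008  0.0021  0.0804] turn [-0.0013 -0.0002  0.0005] t 52.95 q6 -0.005
```

arm_command --plan '[[[0,0,0.02,0,0,0,0],[0,0,0.04,0,0,0,0],[0,0,0.06,0,0,0,0],[0,0,0.071,0,0,0,0],[0,0,0.071,0,0,0,0],[0,0,0.071,0,0,0,0],[0,0,0.071,0,0,0,0],[0,0,0.071,0,0,0,0],[0,0,0.071,0,0,0,0],[0,0,0.071,0,0,0,0]]]'

```text
t: 54.2
ee_pos: [0.6129, 0.1618, 0.0384]
tcp_rot: [2.121, 2.317, 0.001]
force: [-0.3, 0.9, -1.8]
opening: 0.09
grip_force: 31.8
```

arm_command --plan '[[[0,0,0.003,0,0,0,0],[0,0,0.006,0,0,0,0],[0,0,0.0085,0,0,0,0],[0,0,0.0095,0,0,0,0],[0,0,0.01,0,0,0,0],[0,0,0.01,0,0,0,0],[0,0,0.01,0,0,0,0],[0,0,0.01,0,0,0,0],[0,0,0.01,0,0,0,0],[0,0,0.01,0,0,0,0]]]'

```text
t: 55.45
ee_pos: [0.6129, 0.1618, 0.0284]
tcp_rot: [2.121, 2.317, 0.001]
force: [-0.0, -0.1, -1.1]
opening: 0.09
grip_force: 31.8
```

Not yet in contact, so I'll go 0.8 mm lower, release, rise, and then clear the view.

arm_command --plan '[[[0,0,0.0004,0,0,0,0],[0,0,0.0008,0,0,0,0],[0,0,0.0008,0,0,0,0],[0,0,0.0008,0,0,0,0],[0,0,0.0008,0,0,0,0.3],[0,0,0.0008,0,0,0,0.3],[0,0,0.0008,0,0,0,0.3],[0,0,-0.02,0,0,0,0.3],[0,0,-0.05,0,0,0,0.3],[0,0,-0.1,0,0,0,0.3]]]'

```text
t: 56.7
ee_pos: [0.6114, 0.1616, 0.1273]
tcp_rot: [-2.12, -2.315, 0.004]
force: [0.6, -0.5, -0.4]
opening: 0.3
grip_force: 0.0
```

arm_command --plan '[[[0.05,-0.02,-0.02,0,0,0,0.3],[0.1,-0.05,-0.04,0,0,0,0.3],[0.15,-0.08,-0.04,0,0,0,0.3],[0.2,-0.11,-0.04,0,0,0,0.3],[0.25,-0.14,-0.04,0,0,0,0.3],[0.29,-0.15,-0.04,0,0,0,0.3],[0.3,-0.15,-0.04,0,0,0,0.3],[0.3,-0.15,-0.04,0,0,0,0.3],[0.3,-0.15,-0.04,0,0,0,0.3],[0.3,-0.15,-0.04,0,0,0,0.3]]]'

```text
t: 57.95
ee_pos: [0.4377, 0.4462, 0.1682]
tcp_rot: [2.123, 2.315, 0.0]
force: [-0.3, 0.0, 0.7]
opening: 0.303
grip_force: 0.0
```

```bash
python3 meas.py top8.png
python3 - <<'E'
from cast import *
m=cv2.imread('pics/top8.png')
for c in castings(m=m,z=.018,box=(250,340,155,215)):
    if abs(c[2]-5)<8: print(c,np.round(invJ(np.array(c[:2])/1000)*1000,1))
cv2.imwrite('pics/c8.png',cv2.resize(m[155:290,212:342],None,fx=4.4,fy=4.4,interpolation=cv2.INTER_CUBIC))
E
```

```text
wall before [16.4 15.5 15.3 15.9] now [11.3 10.8 10.1 10.8]
[30.0, 29.0, 28.0, 27.0, 26.0, 25.0, 24.0, 23.0, 22.0, 21.0, 20.0, 19.0, 18.0, 17.0, 16.0, 15.0, 14.0, 13.0, 12.0, 11.0, 10.0]
ptr x= -45.5 [121 122 128 136 147 159 169 178 182 184 186 188 190 197 195 170 135 112
 109 119 131]
ptr x= -47.0 [124 121 128 140 153 160 167 178 184 189 192 192 196 204 203 180 150 134
 143 160 171]
ptr x= -48.5 [155 151 159 171 179 178 177 180 184 188 191 193 199 207 206 186 159 151
 167 190 199]
ptr x= -50.0 [173 168 171 176 176 171 166 165 166 168 170 173 179 185 185 172 156 152
 167 185 193]
ptr x= -51.5 [157 156 154 152 148 146 143 142 142 142 142 143 145 147 147 145 141 137
 138 142 144]
ptr x= -53.0 [110 110 110 109 111 113 118 123 128 130 130 128 125 122 122 127 130 122
 109 100  99]
(np.float64(614.1), np.float64(161.6), np.float64(5.0), np.float64(55.9)) [  0.7 -10.9]
(np.float64(616.9), np.float64(129.5), np.float64(5.4), np.float64(55.7)) [  0.7 -43.1]
(np.float64(619.9), np.float64(96.2), np.float64(5.1), np.float64(55.8)) [  0.8 -76.6]
(np.float64(623.9), np.float64(63.9), np.float64(4.8), np.float64(56.0)) [   1.9 -109.1]
```

View pics/c8.png

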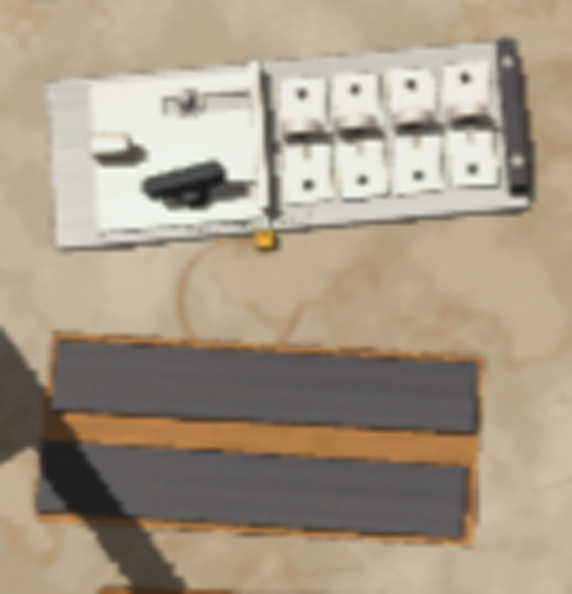

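All four castings stand square in the lane and the bars haven't moved. I'll do one numeric check that the feet are centred between the bed's edges.

Run:
```python
from rect import *
e=cv2.imread('pics/top5.png'); m=cv2.imread('pics/top8.png')
def edges(img,z,y,w,lo,hi,wh):
    g=rect(img,'top',z,-70,70,y-w,y+w,4)[:,:,0].astype(float).mean(1); g=cv2.GaussianBlur(g[:,None],(1,9),0)[:,0]
    d=np.abs(np.gradient(g)); x=70-(np.arange(len(g))+.5)/4
    r=[]
    for s in(1,-1):
        k=np.where((s*x>lo)&(s*x<hi))[0]; k0=k[np.argmax(d[k])]; kk=np.arange(k0-5,k0+6); r.append(round(np.average(x[kk],weights=d[kk]),2))
    return r
for y in(-110,-76,-43,-11):
    print(y,'bed',edges(e,12,y,8,46,58,0),'foot',edges(m,18,y,6,32,43,0))
```

```text
-110 bed [np.float64(52.15), np.float64(-50.36)] foot [np.float64(32.6), np.float64(-35.61)]
-76 bed [np.float64(51.68), np.float64(-50.37)] foot [np.float64(32.06), np.float64(-36.09)]
-43 bed [np.float64(50.82), np.float64(-50.15)] foot [np.float64(32.03), np.float64(-37.35)]
-11 bed [np.float64(50.63), np.float64(-50.39)] foot [np.float64(32.1), np.float64(-37.14)]
```

The feet are centred to about 1 mm, the stop is at the index and tight, and the robot is clear of everything. I'm handing in.

```bash
python3 -c "
from plant import bot
print(bot.sign_off())"
```

```text
the job is handed in; nothing more can be done
None
```

I loosened the knob fully, slid the stop to within about 0.5 mm of the brass index, retightened the knob, and set all four castings square in the lane, feet centred to about 1 mm; the job is handed in at about 58 s.

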